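Let the dryer ball into the return bin and ease the lid shut

ROBOT

A 6-joint arm with a two-finger parallel gripper is mounted at the origin on the work surface. World frame = base frame: x ahead of the robot, y to its left, z up, the work surface at z = 0. Lengths are in m, angles in rad, forces in N, time in s.
With the tool pointing down it reaches from about 0.35 to 0.975 m from the base axis. Payload 7.1 kg.
Tool frame: the origin (TCP) lies on the centre line of the jaws, within the pads' length; the fingertips stand 8 mm ahead of it and the grasp point (between the pads) lies 11 mm behind it (ctrl.finger_overhang is the distance from the TCP to the fingertips, in m); z points along the fingers, y is the line along which they close (so a half turn about z gives the same grasp; the last joint's range is limited). The gripper opens to 88 mm and grips with 3 to 60 N. Pads are 20 mm wide; open, the fingers measure 115 mm over their backs; the gripper's body (75 mm by 178 mm) begins 61 mm behind the grasp point.
Start: joints at [1.265, 0.423, 1.63, -0, 1.089, -0.019], TCP at [0.177, 0.599, 0.231] pointing down, gripper open.
Joint ranges: [-3, 3], [-0.9, 2.11], [0.09, 2.58], [-1.31, 4.45], [0.11, 2.69], [-2.54, 2.54]. Speed limits (rad/s): [2.39, 2.39, 3.01, 3.14, 3.14, 3.14].

INTERFACE

Orientations are given as a unit quaternion [w, x, y, z].
In Python, from bench import ctrl gives the robot as it stands.
- The arm moves only by the tool send_rows, never from a script. Its argument "rows" is a list that holds one entry, the list of rows, each a list of 7 numbers: the turn, a rotation vector about the tool's x, y, z in degrees, then the shift along the tool's x, y, z in mm, then the finger opening in mm, from 0 to 87.8. In form: [[[wx, wy, wz, tx, ty, tz, claw], ...]]. A call has 1 to 8 rows; each row shifts and turns the commanded pose from where the row before left it, along the tool's axes as they then stand; what a row does not reach is not made up. A row lasts 1/10 s, in which the tool goes at most 50 mm and 8.59 degrees, less where a joint would pass 70% of its speed; a pose out of reach is approached as far as the arm can. A call is refused whole if a number of a shift passes 50 or a number of a turn 8.59, either way. A call with a gripper value outside its range is refused whole. The fingers move at their own pace and stop on an object; "squeeze" is the grip in N (left out, the last holds). Time passes only in rows, so rows that do not move let the fingers close. It gives the time, the measured TCP pose, the force, the opening and the grip force at its end, in the units of the state.
- ctrl.get_state(): the state, without advancing time (a new reading comes with each control period).
- ctrl.grab_frame(name): name is "side" or "top" or "wrist"; returns (picture, depth): 384x512x3 uint8, red, green, blue; 384x512 float32, m along the optical axis (not along the pixel's ray), 0 where there is no reading.
- ctrl.camera_info(name): a dict with "fovy" (degrees; the focal length in pixels is half the picture's height over the tangent of half this angle, whatever the lens; pixels are square), "cx", "cy" (the principal point, pixels), "eye" and "orientation" of the camera in the world. Camera axes: x right, y down, z forward; pixel columns grow to the right and rows downward; lengths in m; the calibration is good to about 2 mm. The wrist camera is an equidistant fisheye: a pixel r from the principal point sees the ray r / f radians off the axis. A picture is of the moment at which its call begins: read the wrist's pose just before it. camera_info takes no time and is no camera call; for the wrist camera it gives the pose at the moment of the call.
- ctrl.sign_off(): hands the job in; it is judged then, once.
Trained networks look in the newest picture that a camera, given by its name, has taken for a name from the list of things; names that differ only in an ending like _2 or _b are one class to them, and where a whole thing is asked for, a point or a joint stands for the part that bears it (a point fixed in the world has none). Each returns a list of dicts, best first, with "confidence" (0 to 1); they miss things now and then, are a little off and sometimes report something else, mostly with a low value. They report only what shows in the picture. A call takes as long as a camera call. They do not tell look-alikes from the thing itself.
- ctrl.boxes_of(camera, label): "box" ([left, top, width, height] in pixels, round what is visible of it).
- ctrl.silhouettes(camera, label): "pixels" (384x512 bool, what is visible of it) and "box" ([left, top, width, height] in pixels, round what is visible of it).
The state is a dict: "clock": time; "joint_positions": joint angles; "joint_vel": joint speeds; "tau": joint torques, N m; "position": TCP position; "eef_rot": TCP orientation; "force": force on the tool from outside, world axes, zero at the start; "ft_torque": the same for the moment, N m; "finger_gap": finger opening in m; "finger_force": force on a finger pad.
Only numpy, scipy, OpenCV 4.12 (cv2) and the standard library are available. Lean on these libraries where they do the work, as an engineer would, in place of code of your own. Each camera call takes 0.05 s, during which the arm holds its last target. There are 200 camera calls.

TASK

Press down the lever of the blue-lidded bin so that its lid lifts and the orange dryer ball waiting in the chute rolls into the bin by itself; then let the lever rise slowly, so that the lid eases fully shut without ever dropping or slamming. Work only by pressing the lever: do not touch the lid or the ball, leave the grey bin shut and everything else on the counter where it is.

Things in the scene. Friction and masses are not known exactly. Their poses are not given: they have to be found in the camera images.
- blue_bin: blue counter-top bin, fixed, white box 150 (x) by 170 mm (y) and 160 mm tall with a blue lid and blue lever pad. Origin at the centre of its underside; its front with the lever faces its -x. Behind it (+x) an aluminium chute, 78 mm wide, slopes down to the rear rim; its floor meets the rim 166 mm above the table. The inner floor is 5 mm up, and the walls are 5 mm thick.
- blue_lever_pad (a point): centre of the top face of the blue lever's pad (34 mm along the lever, 42 mm wide), out in front of the bin's middle: about 125 mm above the table and 110 mm out from the front wall, sloping up by 0.2 rad away from the bin. Pressed nearly straight down by about 38 mm it reaches its stop (about 87 mm up). At least 80 mm is free between it and the bin, whose rim is 160 mm high.
- blue_lever (a joint): the blue lever's angle: 0 at rest (up), 0.4 rad at its stop (down). Its pivot is 95 mm from the pad's centre. It takes about 3 to 11 N to press (much more only against its stop) and rises by itself when let go. Linked to the lid: the lid turns 3 times as far.
- blue_lid_hinge (a joint): the blue lid's angle: 0 shut, 1.2 rad fully open. Hinged along the bin's +y top edge. It falls by its own weight when the lever is let go, reaching 3 to 5 rad/s; closing faster than 2 rad/s counts as a slam or a drop (pad rising at about 63 mm/s).
- blue_lid: the blue lid itself (origin at its hinge edge's middle, at rim height), 150 x 170 x 8 mm, with an upright 56 mm tab on its rear edge that bars the end of the chute and holds the ball back. The tab is clear of the ball once the lid is open about 0.8 rad.
- ball_center (a point): centre of the orange plastic dryer ball, 64 mm across, 50 g, waiting in the chute against the lid's tab about 204 mm above the table; it rolls into the bin by itself within about 2 s of the lid opening, and then lies about 37 mm above the table
- ball: the same ball (its axes turn as it rolls)
- grey_bin: grey counter-top bin, fixed, white box 150 (x) by 170 mm (y) and 160 mm tall with a grey lid and grey lever pad. Origin at the centre of its underside; its front with the lever faces its -x. No chute. The two bins stand side by side, and may have changed places.
- grey_lid_hinge (a joint): the grey lid's angle, 0 shut; linked to the grey lever in the same way. To be left shut.
- scoop: clear measuring cup, 60 mm across, 60 mm tall, standing between the bins near the levers; loose, origin under it at its foot; leave alone
- detergent: blue bottle, 80 mm across, 210 mm tall, left side; loose, origin under it at its foot; leave alone
- softener: green bottle, 70 mm across, 180 mm tall, left side; loose, origin under it at its foot; leave alone
- stain_jar: white jar with red cap, 70 mm across, 90 mm tall, right side; loose, origin under it at its foot; leave alone
- lint_brush: brush lying on the left; loose, origin under it at its foot; leave alone
- mug: white mug, 80 mm across, 90 mm tall, right side; loose, origin under it at its foot; leave alone
- token_tray: low open wooden tray, 100 x 140 x 25 mm, right side; loose, origin under it at its foot; leave alone
Not all that is in view belongs to the job. What is shaped like the ball but green, purple or turquoise is not meant.

How it is judged:
By the outcome, as a careful person would: the job done as asked, in the order asked, and still so for the second after the job is handed in, with the robot touching nothing.
It also fails if it takes over 38 s, if anything falls off the work surface, if the arm or the gripper's body presses on something with over 40 N, if the wrist force passes 120 N, or if a joint passes its speed limit or range.

## Working session

There is one attempt and no reset: what is moved stays moved. The work goes in short steps, Python scripts to look and compute and a tool call to move; the robot and the scene stay as the last step left them, time stands still between calls to the robot, and variables do not carry over. Pictures are saved under pics/ and viewed, at most 10 in all, crops included, and the job is handed in when it is done.

Besides the shell and the picture viewer there is one more tool, called after "Call:" in YAML: its name, and indented under it one key for each argument. send_rows: Moves the arm, as the interface text tells. Its arguments: {"type":"object","properties":{"rows":{"type":"array"},"squeeze":{"type":"number"}},"required":["rows"]}

```bash
mkdir -p pics; cat > h.py <<'E'
import numpy as np, cv2
from bench import ctrl
from scipy.spatial.transform import Rotation as R
def q2r(q): return R.from_quat([q[1],q[2],q[3],q[0]]).as_matrix()
def save(n,im): cv2.imwrite('pics/'+n,im[:,:,::-1])
def cloud(name,depth):
    i=ctrl.camera_info(name); f=192/np.tan(np.radians(i['fovy'])/2)
    v,u=np.mgrid[:384,:512]
    p=np.stack([(u-i['cx'])/f*depth,(v-i['cy'])/f*depth,depth],-1)
    o=np.array(i['orientation']); M=q2r(o) if o.size==4 else o.reshape(3,3)
    return p@M.T+np.array(i['eye'])
E
python3 - <<'E'
from h import *
for n in ('side','top'):
    im,d=ctrl.grab_frame(n); save(n+'1.png',im); np.savez(n+'1.npz',im=im,P=cloud(n,d),d=d); print(n,ctrl.camera_info(n))
    for l in ('blue_lever_pad','blue_bin','grey_bin','ball','scoop'):
        print(l,[(b['box'],round(b['confidence'],2)) for b in ctrl.boxes_of(n,l)])
s=ctrl.get_state();print(s)
E
```

```text
side {'fovy': 54.72146019805898, 'cx': 256.51789669025305, 'cy': 193.3215120191463, 'eye': array([1.11549273, 0.78324467, 1.00631463]), 'orientation': array([-0.12556077,  0.27323651,  0.87269682, -0.38467722])}
blue_lever_pad [([305.3, 207.4, 17.8, 15.6], 0.43)]
blue_bin [([218.8, 204.2, 107.6, 128.2], 0.56)]
grey_bin [([182.7, 150.2, 78.9, 71.8], 0.9)]
ball [([254.3, 234.3, 22.4, 23.4], 0.95), ([275.9, 315.4, 22.1, 27.3], 0.93), ([222.4, 234.1, 15.4, 23.2], 0.5)]
scoop [([272.2, 194.0, 16.6, 16.6], 0.7), ([198.6, 137.7, 17.4, 15.9], 0.25)]
top {'fovy': 48.150536774225664, 'cx': 257.5259243068927, 'cy': 192.76007785548023, 'eye': array([ 0.36529071, -0.00991343,  1.41995929]), 'orientation': array([ 0.05249351, -0.69700757,  0.71403867, -0.03966934])}
blue_lever_pad [([187.8, 191.0, 26.1, 45.3], 0.89), ([292.0, 136.6, 61.8, 93.9], 0.15)]
blue_bin [([143.6, 84.8, 79.3, 150.3], 0.81)]
grey_bin []
ball [([233.0, 132.9, 18.7, 19.2], 0.79), ([161.0, 118.1, 19.7, 23.4], 0.63), ([128.5, 130.8, 17.4, 16.9], 0.62), ([203.3, 110.7, 13.9, 18.6], 0.61)]
scoop [([369.9, 235.4, 44.2, 44.8], 0.59), ([248.6, 213.0, 21.2, 16.9], 0.51)]
{'clock': 0.6, 'joint_positions': array([ 1.26500150e+00,  4.23073379e-01,  1.62992817e+00,  2.49741282e-06,
        1.08859291e+00, -1.89550566e-02]), 'joint_vel': array([ 0.00095049,  0.00024726, -0.00211379,  0.00118547,  0.00056248,
        0.00040153]), 'tau': array([ 1.12315538e-03, -5.44290733e+01, -2.73936135e+01,  6.44742837e-02,
        1.70489762e-02, -1.95668531e-05]), 'position': array([0.17676572, 0.59945238, 0.23068061]), 'eef_rot': array([-1.23785540e-06,  1.42929288e-01,  9.89732903e-01, -7.12907570e-07]), 'force': array([-0.21985417, -0.58499175, -0.1256271 ]), 'ft_torque': array([-0.04171882, -0.01996439,  0.01054971]), 'finger_force': 0.0, 'finger_gap': 0.08788303289273106}
```

```bash
ls pics
```

```text
side1.png
top1.png
```

View pics/side1.png

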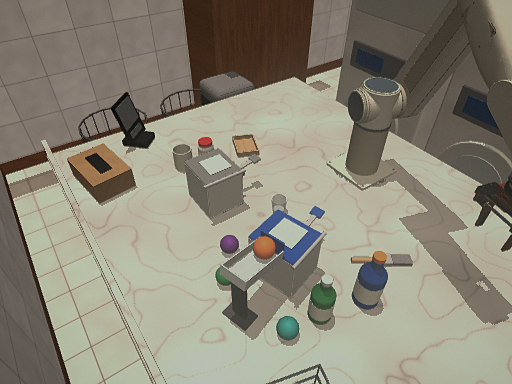

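View pics/top1.png

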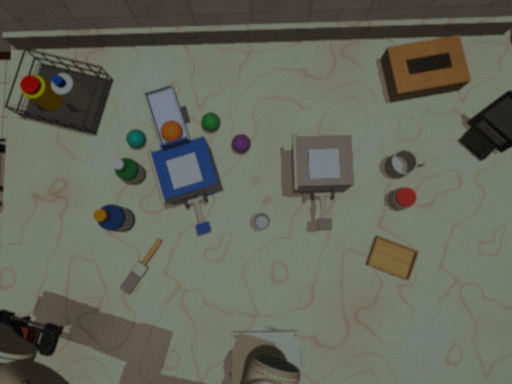

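The side view shows the blue bin with the orange ball in the chute at (264,247) and the blue pad at (317,212). The grey pad is at about (254,159).

The top view shows the blue pad at (203,228), two grey pad/shadow patches at (312,225) and (325,224), and the scoop at (261,221).

- **Pad candidates (top):** blue pad (203,228), grey pad (325,224), and the blue lid (187,170), which is not a pad. I choose (203,228).
- **Ball candidates (top):** orange (172,130), turquoise (136,139), green (210,121) and purple (241,143). I choose orange, in the chute on the blue bin.

```bash
python3 - <<'E'
from h import *
for n,bx in (('top',(185,214,215,240)),('side',(305,203,330,222))):
    z=np.load(n+'1.npz'); im=z['im'].astype(int);P=z['P']
    m=(im[...,2]>im[...,0]+40)&(im[...,2]>im[...,1]+20)&(z['d']>0)
    k=np.zeros_like(m);k[bx[1]:bx[3],bx[0]:bx[2]]=1
    q=P[m&k]; q=q[q[:,2]>0.09]; print(n,'pad',len(q),np.median(q,0),q.min(0),q.max(0))
    pl=np.linalg.lstsq(np.c_[q[:,:2],np.ones(len(q))],q[:,2],rcond=None)[0];print(pl)
    hull=cv2.minAreaRect((q[:,:2]*1000).astype(np.float32)); print('rect',hull)
    l=P[m&~k]; l=l[(abs(l[:,2]-.165)<.012)&(np.hypot(*(l[:,:2]-np.median(q,0)[:2]).T)<.4)]; print('lid',cv2.minAreaRect((l[:,:2]*1000).astype(np.float32)))
P=np.load('top1.npz')['P']; print('scoop',P[221,261],'ball',P[130,172],'grey pads',P[224,325],P[225,312])
im=np.load('top1.npz')['im'];save('crop.png',cv2.resize(im[100:260,130:290],(640,640))[:600])
E
```

```text
top pad 119 [0.43279512 0.17838541 0.12452257] [0.41742417 0.16002862 0.11497542] [0.45068056 0.19756131 0.13163582]
[-0.21175668 -0.0519988   0.22542264]
rect ((433.44146728515625, 178.9739990234375), (29.308883666992188, 37.86613464355469), 17.037988662719727)
lid ((579.0172119140625, 321.1142578125), (155.9092254638672, 368.2940368652344), 19.7322940826416)
side pad 93 [0.43770261 0.18203688 0.12505889] [0.41839772 0.15953202 0.11860719] [0.45536718 0.20320262 0.12910074]
[-0.1778768  -0.02956236  0.20788683]
rect ((436.5578308105469, 181.1870574951172), (32.02045822143555, 39.24534225463867), 15.642772674560547)
lid ((589.1328735351562, 321.6889953613281), (150.4615478515625, 355.6485290527344), 16.840736389160156)
scoop [0.45735681 0.00440829 0.00219858] ball [0.70814464 0.24979832 0.23230501] grey pads [ 0.43570346 -0.18858451  0.12575645] [ 0.44042573 -0.16342843 -0.00271584]
```

View pics/crop.png

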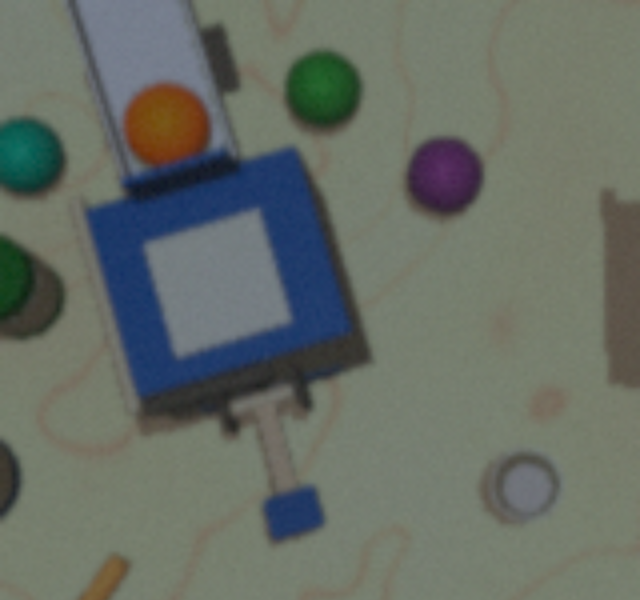

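The crop shows the blue pad at about (293,512), in front of the blue-lidded bin whose chute holds the orange ball at (167,125), so the choice stands. The pad is at about (0.435, 0.180, 0.125) and the bin is turned about +16°. I'll turn the tool first so its wide body lies across the bin's front, with the fingers closed.

Call:
send_rows:
  rows:
    - [[0, 0, -8.1, 0, 0, 0, 0], [0, 0, -8.1, 0, 0, 0, 0], [0, 0, -8.1, 0, 0, 0, 0], [0, 0, -8.1, 0, 0, 0, 0]]
  squeeze: 10

```text
clock: 1.0
position: [0.1767, 0.5995, 0.2307]
eef_rot: [-0.0, -0.142, 0.99, 0.0]
force: [0.4, 0.5, 0.3]
finger_gap: 0.0595
finger_force: 0.0
```

```bash
cat > go.py <<'E'
from h import *
import sys
s=ctrl.get_state(); M=q2r(s['eef_rot']); t=np.array(eval(sys.argv[1]))
print(s['clock'],s['position'],'tool y deg',np.degrees(np.arctan2(M[1,1],M[0,1])),'zaxis',M[:,2].round(4),'shift mm',(M.T@(t-s['position'])*1000).round(1),'F',s['force'].round(1),'gap',s['finger_gap'])
E
python3 go.py "[.435,.18,.18]"
```

```text
1.0 [0.17674075 0.59949132 0.23071914] tool y deg 106.30200519330994 zaxis [-0.e+00  1.e-04 -1.e+00] shift mm [-130.1 -475.1   50.7] F [0.4 0.5 0.3] gap 0.05947426199741879
```

Call:
send_rows:
  rows:
    - [[0, 0, 0, -8, -29, 0, 0], [0, 0, 0, -8, -30, 0, 0], [0, 0, 0, -8, -30, 0, 0], [0, 0, 0, -8, -30, 0, 0], [0, 0, 0, -8, -30, 0, 0], [0, 0, 0, -8, -30, 0, 0], [0, 0, 0, -8, -30, 0, 0], [0, 0, 0, -8, -30, 0, 0]]

```text
clock: 1.8
position: [0.3046, 0.3862, 0.2309]
eef_rot: [0.0, -0.139, 0.99, 0.0]
force: [0.3, 0.9, -0.7]
finger_gap: 0.0004
finger_force: 0.0
```

Call:
send_rows:
  rows:
    - [[0, 0, 0, -8, -30, 0, 0], [0, 0, 0, -8, -30, 0, 0], [0, 0, 0, -8, -30, 0, 0], [0, 0, 0, -8, -30, 5, 0], [0, 0, 0, -8, -30, 10, 0], [0, 0, 0, -8, -30, 10, 0], [0, 0, 0, -8, -30, 10, 0], [0, 0, 0, -8, -30, 10, 0]]

```text
clock: 2.6
position: [0.4323, 0.1731, 0.1856]
eef_rot: [0.0, -0.139, 0.99, 0.0]
force: [0.4, -0.8, 0.3]
finger_gap: 0.0005
finger_force: 0.0
```

```bash
python3 go.py "[.435,.18,.145]"
python3 - <<'E'
from h import *
im,d=ctrl.grab_frame('side'); P=cloud('side',d)
i2,_=ctrl.grab_frame('wrist')
save('near.png',np.hstack([cv2.resize(im[150:270,240:400],(400,300)),cv2.resize(i2,(400,300))]))
E
```

```text
2.6 [0.4322764  0.17306458 0.18556186] tool y deg 105.9683252383502 zaxis [ 6.e-04  3.e-04 -1.e+00] shift mm [-4.5  5.9 40.6] F [ 0.4 -0.8  0.3] gap 0.000523644713162997
```

View pics/near.png

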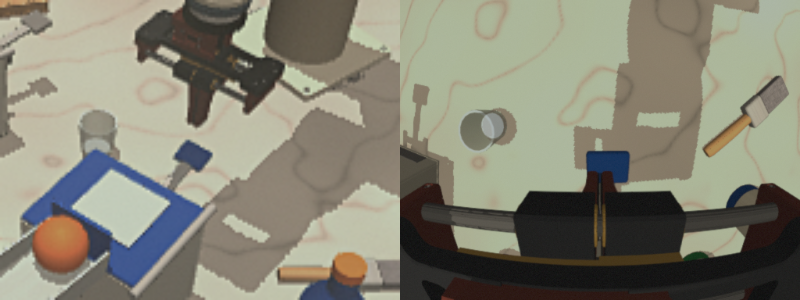

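The side crop at left shows the closed fingers above and beyond the blue pad (192,153). The wrist view at right shows the pad at about (608,167), slightly to +y of the finger line. I'll check this with the wrist calibration.

```bash
python3 - <<'E'
from h import *
i=ctrl.camera_info('wrist'); im,d=ctrl.grab_frame('wrist'); a=im.astype(int)
m=(a[...,2]>a[...,0]+40)&(a[...,2]>a[...,1]+20); m[:180]=0; m[250:]=0; m[:,:220]=0;m[:,310:]=0
v,u=np.nonzero(m); f=192/np.tan(np.radians(i['fovy'])/2)
x=u-i['cx'];y=v-i['cy'];r=np.hypot(x,y);t=r/f
D=np.c_[np.sin(t)*x/r,np.sin(t)*y/r,np.cos(t)]@q2r(i['orientation']).T
e=np.array(i['eye']); p=e+D*((.125-e[2])/D[:,2])[:,None]
print(len(u),u.min(),u.max(),v.min(),v.max(),p.mean(0),cv2.minAreaRect((p[:,:2]*1000).astype(np.float32)))
E
```

```text
1528 237 290 195 233 [0.43020965 0.17902127 0.125     ] ((434.23333740234375, 178.3424835205078), (30.68111228942871, 40.142452239990234), 15.42300796508789)
```

Call:
send_rows:
  rows:
    - [[0, 0, 0, -1.5, 3, 10, 0], [0, 0, 0, -1.5, 3, 12, 0], [0, 0, 0, 0, 0, 12, 0], [0, 0, 0, 0, 0, 8, 0], [0, 0, 0, 0, 0, 3, 0], [0, 0, 0, 0, 0, 3, 0], [0, 0, 0, 0, 0, 3, 0]]

```text
clock: 3.45
position: [0.4328, 0.1808, 0.1347]
eef_rot: [-0.0, -0.139, 0.99, 0.0]
force: [-4.2, 0.2, 8.4]
finger_gap: 0.0009
finger_force: 3.9
```

```bash
python3 go.py "[.434,.179,.1]"
```

```text
3.45 [0.43281794 0.18084938 0.13471512] tool y deg 105.96623632191167 zaxis [-2.e-04  0.e+00 -1.e+00] shift mm [-0.6 -2.1 34.7] F [-4.2  0.2  8.4] gap 0.0009354893550698178
```

Contact is made at 8 N. I'll press on at 30–40 mm/s.

Call:
send_rows:
  rows:
    - [[0, 0, 0, 0, 0, 3, 0], [0, 0, 0, 0, 0, 4, 0], [0, 0, 0, 0, 0, 4, 0], [0, 0, 0, 0, 0, 4, 0], [0, 0, 0, 0, 0, 4, 0], [0, 0, 0, 0, 0, 4, 0], [0, 0, 0, 0, 0, 4, 0], [0, 0, 0, 0, 0, 3, 0]]

```text
clock: 4.25
position: [0.4312, 0.1802, 0.1046]
eef_rot: [-0.002, -0.139, 0.99, -0.0]
force: [-5.5, -0.5, 4.8]
finger_gap: 0.0006
finger_force: 3.0
```

Call:
send_rows:
  rows:
    - [[0, 0, 0, 0, 0, 2, 0], [0, 0, 0, 0, 0, 1, 0], [0, 0, 0, 0, 0, 0, 0]]

```text
clock: 4.55
position: [0.4329, 0.1807, 0.1017]
eef_rot: [0.0, -0.139, 0.99, -0.0]
force: [-3.3, -0.8, 2.5]
finger_gap: 0.0008
finger_force: 1.6
```

Call:
send_rows:
  rows:
    - [[0, 0, 0, 0, 0, 1, 0], [0, 0, 0, 0, 0, 1, 0], [0, 0, 0, 0, 0, 0, 0], [0, 0, 0, 0, 0, 0, 0], [0, 0, 0, 0, 0, 0, 0], [0, 0, 0, 0, 0, 0, 0], [0, 0, 0, 0, 0, 0, 0], [0, 0, 0, 0, 0, 0, 0]]

```text
clock: 5.35
position: [0.433, 0.1808, 0.0997]
eef_rot: [0.0, -0.139, 0.99, 0.0]
force: [-2.4, -0.8, 2.6]
finger_gap: 0.0006
finger_force: 1.2
```

Call:
send_rows:
  rows:
    - [[0, 0, 0, 0, 0, 0, 0], [0, 0, 0, 0, 0, 0, 0], [0, 0, 0, 0, 0, 0, 0], [0, 0, 0, 0, 0, 0, 0], [0, 0, 0, 0, 0, 0, 0], [0, 0, 0, 0, 0, 0, 0], [0, 0, 0, 0, 0, 0, 0], [0, 0, 0, 0, 0, 0, 0]]

```text
clock: 6.15
position: [0.433, 0.1808, 0.0997]
eef_rot: [0.0, -0.139, 0.99, 0.0]
force: [-1.3, -0.5, 2.6]
finger_gap: 0.0002
finger_force: 1.2
```

```bash
python3 - <<'E'
from h import *
im,d=ctrl.grab_frame('side'); i2,_=ctrl.grab_frame('top')
save('open.png',np.hstack([cv2.resize(im[150:330,190:360],(400,424)),cv2.resize(i2[80:260,110:280],(400,424))]))
E
python3 go.py "[.434,.179,.1]"
```

```text
6.25 [0.43296974 0.1807859  0.09971649] tool y deg 105.96694604316654 zaxis [ 3.e-04  1.e-04 -1.e+00] shift mm [-0.5 -2.  -0.3] F [ 0.7 -1.8  3.1] gap 0.0005318153859497867
```

View pics/open.png

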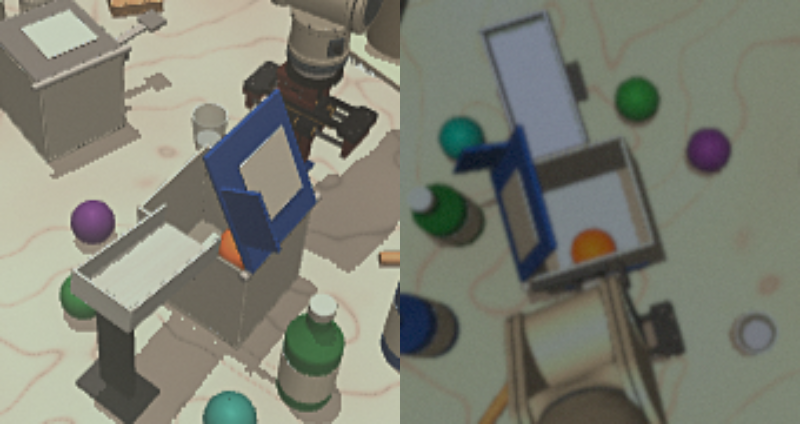

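The top view (right) shows the ball inside the bin at (592,245) with the chute empty. The side view (left) shows orange just behind the lid's tab at (232,248). I'll hold another second and confirm the ball's height.

Call:
send_rows:
  rows:
    - [[0, 0, 0, 0, 0, 0, 0], [0, 0, 0, 0, 0, 0, 0], [0, 0, 0, 0, 0, 0, 0], [0, 0, 0, 0, 0, 0, 0], [0, 0, 0, 0, 0, 0, 0], [0, 0, 0, 0, 0, 0, 0], [0, 0, 0, 0, 0, 0, 0], [0, 0, 0, 0, 0, 0, 0]]

```text
clock: 7.05
position: [0.4329, 0.1808, 0.0997]
eef_rot: [0.0, -0.139, 0.99, 0.0]
force: [-0.4, -1.2, 3.2]
finger_gap: 0.0009
finger_force: 1.2
```

```bash
python3 - <<'E'
from h import *
for n in ('top','side'):
    im,d=ctrl.grab_frame(n); a=im.astype(int);P=cloud(n,d)
    m=(a[...,0]>a[...,1]+50)&(a[...,0]>a[...,2]+80)&(np.hypot(P[...,0]-.64,P[...,1]-.24)<.16)
    q=P[m]; print(n,len(q),np.median(q,0),q.min(0),q.max(0))
E
python3 go.py "[.434,.179,.1]"
```

```text
top 84 [0.58368917 0.22378926 0.06007457] [0.55889582 0.1985568  0.04799642] [0.59851316 0.24965921 0.06973079]
side 82 [0.59734998 0.2299626  0.05549789] [0.58306138 0.20663958 0.03960241] [0.60805999 0.25402882 0.06568074]
7.15 [0.43292501 0.18077134 0.09970653] tool y deg 105.96600539069978 zaxis [ 2.e-04  0.e+00 -1.e+00] shift mm [-0.5 -2.  -0.3] F [ 0.2 -1.6  2.1] gap 0.0003861639668644574
```

The ball lies in the bin with its top at about 0.069 m. Now a slow rise, easing further near the end.

Call:
send_rows:
  rows:
    - [[0, 0, 0, 0, 0, -1, 0], [0, 0, 0, 0, 0, -1.5, 0], [0, 0, 0, 0, 0, -1.5, 0], [0, 0, 0, 0, 0, -1.5, 0], [0, 0, 0, 0, 0, -1.5, 0], [0, 0, 0, 0, 0, -1.5, 0], [0, 0, 0, 0, 0, -1.5, 0], [0, 0, 0, 0, 0, -1.5, 0]]

```text
clock: 7.95
position: [0.4326, 0.1807, 0.1113]
eef_rot: [-0.0, -0.139, 0.99, -0.0]
force: [-2.0, -0.9, 3.9]
finger_gap: 0.0006
finger_force: 2.0
```

Call:
send_rows:
  rows:
    - [[0, 0, 0, 0, 0, -1.5, 0], [0, 0, 0, 0, 0, -1.5, 0], [0, 0, 0, 0, 0, -1.5, 0], [0, 0, 0, 0, 0, -1.5, 0], [0, 0, 0, 0, 0, -1.5, 0], [0, 0, 0, 0, 0, -1.5, 0], [0, 0, 0, 0, 0, -1.5, 0], [0, 0, 0, 0, 0, -1.5, 0]]

```text
clock: 8.75
position: [0.4336, 0.181, 0.1235]
eef_rot: [0.001, -0.139, 0.99, 0.0]
force: [2.1, -1.0, 4.9]
finger_gap: 0.0005
finger_force: 2.3
```

Call:
send_rows:
  rows:
    - [[0, 0, 0, 0, 0, -1.5, 0], [0, 0, 0, 0, 0, -1.5, 0], [0, 0, 0, 0, 0, -1, 0], [0, 0, 0, 0, 0, -1, 0], [0, 0, 0, 0, 0, -1, 0], [0, 0, 0, 0, 0, -1, 0], [0, 0, 0, 0, 0, -1, 0], [0, 0, 0, 0, 0, -1, 0]]

```text
clock: 9.55
position: [0.4331, 0.181, 0.1323]
eef_rot: [0.0, -0.139, 0.99, 0.0]
force: [5.1, 2.2, 3.4]
finger_gap: 0.0004
finger_force: 2.5
```

Call:
send_rows:
  rows:
    - [[0, 0, 0, 0, 0, -1, 0], [0, 0, 0, 0, 0, -1, 0], [0, 0, 0, 0, 0, -1, 0], [0, 0, 0, 0, 0, -1, 0], [0, 0, 0, 0, 0, -1, 0], [0, 0, 0, 0, 0, -1, 0], [0, 0, 0, 0, 0, -1, 0], [0, 0, 0, 0, 0, -1, 0]]

```text
clock: 10.35
position: [0.4322, 0.1805, 0.1399]
eef_rot: [-0.001, -0.139, 0.99, -0.0]
force: [-0.3, 0.4, 0.1]
finger_gap: 0.0005
finger_force: 0.0
```

Contact has ended gently. I'll retreat upward and check.

Call:
send_rows:
  rows:
    - [[0, 0, 0, 0, 0, -3, 0], [0, 0, 0, 0, 0, -10, 0], [0, 0, 0, 0, 0, -20, 0], [0, 0, 0, 0, 0, -30, 0], [0, 0, 0, 20, 0, -30, 0], [0, 0, 0, 30, 0, -20, 0], [0, 0, 0, 0, 0, 0, 0], [0, 0, 0, 0, 0, 0, 0]]

```text
clock: 11.15
position: [0.385, 0.1671, 0.2542]
eef_rot: [0.001, -0.139, 0.99, 0.0]
force: [-0.6, -0.1, -0.0]
finger_gap: 0.0004
finger_force: 0.0
```

```bash
python3 - <<'E'
from h import *
im,d=ctrl.grab_frame('side'); P=cloud('side',d); a=im.astype(int)
m=(a[...,2]>a[...,0]+40)&(a[...,2]>a[...,1]+20)
P0=np.load('side1.npz')['P']; q0=P0[m&(np.hypot(P0[...,0]-.62,P0[...,1]-.23)<.1)]; q=P[m&(np.hypot(P[...,0]-.62,P[...,1]-.23)<.1)]
for k in (q0,q): k=k[k[:,2]<.18]; print(len(k),np.median(k[:,2]),np.percentile(k[:,2],[5,95]))
k=np.zeros_like(m);k[203:222,305:330]=1; print('pad',np.median(P[m&k],0))
i2,_=ctrl.grab_frame('top')
save('end.png',np.hstack([cv2.resize(im[120:350,150:400],(400,368)),cv2.resize(i2[80:260,110:290],(368,368))]))
E
```

```text
940 0.16844705055453463 [0.16574554 0.17083505]
945 0.16837807667467009 [0.16585663 0.17120804]
pad [0.43900667 0.17943696 0.12439773]
```

View pics/end.png

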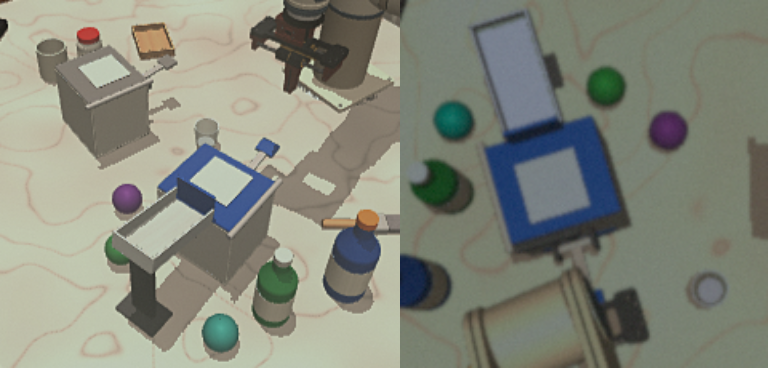

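Both views show the chute empty at about (165,225) in the side view and the blue lid flat at (225,180). The pad is back up at (266,148), and the other items in view are in place. The lid height matches the start.

```bash
python3 -c "
from bench import ctrl; print(ctrl.sign_off())"
```

```text
the job is handed in; nothing more can be done
None
```

The job is handed in: the blue lever was pressed, the orange ball rolled into the bin, and the lid was eased fully shut at about 12 mm/s of pad rise (limit about 63 mm/s), with the robot clear of everything at about 11 s.

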